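# Try the cover plate on the tube heater and hold it hovering over its threaded holes

## Task

Pick up the drilled cover plate, line up its four corner holes with the threaded holes in the tube heater's deck and let it down gently until you feel it seat flat. Then raise it about a centimetre and finish while holding it there, level and still, clear of the heater, with every threaded hole showing whole through its corner hole, so that I can slide the insulating frame in underneath; do not put it down or let go. Leave the rack, bottle, dish and frame where they are.

Things in the scene. Friction and masses are not known exactly. Their poses are not given: they have to be found in the camera images.
- cover: loose bare-aluminium cover plate, 110 (its x) x 160 (its y) x 5 mm thick, about 0.2 to 0.4 kg, lying flat on the bench. Origin: middle of the underside; z up. It has two rows of four 17.5 mm tube holes, a 12 mm screw hole in each corner, and a black grip bar over its middle on two thin posts. Plate and heater match either way round (a half turn apart)
- cover_grip (a point): middle of the cover's black grip bar, half-way up the bar: 38 mm above the plate's underside, over the plate's middle. The bar is 12 mm thick (along the plate's x), 90 mm long (along the plate's y), 20 mm high (28 to 48 mm above the underside); free space all around it except for the 10 mm posts below it, 38 mm to either side of its middle. Axes as the cover's
- heater: fixed dry-block tube heater on four feet: painted housing 194 x 190 mm with a flat grey deck 140 (its x) x 190 (its y) mm, in which an aluminium block with eight tube bores (2 rows of 4) is let in 1 mm deep; a sloping control panel lies in front of the deck on its -x side. Nothing stands above the deck. Origin: under the middle of the deck, 90 mm below the deck's top; the feet are set differently each time, so the deck's top is 90 to 105 mm above the bench
- seat (a point): middle of the heater's deck, on its flat, rigid top face, where the middle of the cover's underside belongs. Axes as the heater's, z up
- cover_hole0 (a point): centre of the 12 mm screw hole in the cover's +x +y corner, at the plate's underside (x +45, y +70 mm from the plate's middle)
- cover_hole1 (a point): centre of the 12 mm screw hole in the cover's -x +y corner, at the plate's underside (x -45, y +70 mm from the plate's middle)
- cover_hole2 (a point): centre of the 12 mm screw hole in the cover's -x -y corner, at the plate's underside (x -45, y -70 mm from the plate's middle)
- cover_hole3 (a point): centre of the 12 mm screw hole in the cover's +x -y corner, at the plate's underside (x +45, y -70 mm from the plate's middle)
- thread0 (a point): mouth of the 5 mm threaded hole (in a 9 mm steel insert) in the heater's deck, +x +y corner (x +45, y +70 mm from the deck's middle), flush with the deck
- thread1 (a point): mouth of the 5 mm threaded hole (in a 9 mm steel insert) in the heater's deck, -x +y corner (x -45, y +70 mm from the deck's middle), flush with the deck
- thread2 (a point): mouth of the 5 mm threaded hole (in a 9 mm steel insert) in the heater's deck, -x -y corner (x -45, y -70 mm from the deck's middle), flush with the deck
- thread3 (a point): mouth of the 5 mm threaded hole (in a 9 mm steel insert) in the heater's deck, +x -y corner (x +45, y -70 mm from the deck's middle), flush with the deck
- rack: bystander: white plastic test-tube rack 220 x 100 x 75 mm with empty glass tubes standing to 170 mm; origin under its middle
- bottle: bystander: white plastic bottle, 66 mm across, 156 mm tall; origin under its middle
- dish: bystander: round steel dish, 90 mm across, 18 mm high, with the four thumbscrews in it; origin under its middle
- frame: bystander: flat tan insulating frame 110 x 160 x 4 mm with an open middle, lying on the bench; origin under its middle
There are look-alikes about, which are no part of the job. Of the things that look like the cover, take the one that is farthest to the robot's left at the start.

How it is judged:
By the outcome, as a careful person would: the job done as asked, in the order asked, and still so for the second after the job is handed in, while the arm keeps its last pose, push and grip.
It also fails if it takes over 43 s, if anything falls off the work surface, if the arm or the gripper's body presses on something with over 40 N, if the wrist force passes 120 N, or if a joint passes its speed limit or range.

## Robot

A 7-joint arm with a two-finger parallel gripper is mounted at the origin on the work surface. World frame = base frame: x ahead of the robot, y to its left, z up, the work surface at z = 0. Lengths are in m, angles in rad, forces in N, time in s.
With the tool pointing down it reaches from about 0.4 to 0.875 m from the base axis. Payload 4.4 kg.
Tool frame: the origin (TCP) lies at the very end of the fingers, on their centre line; the grasp point (between the pads) lies 19 mm behind it; z points along the fingers, y is the direction in which the jaws open and shut (so a half turn about z gives the same grasp; the last joint's range is limited). The gripper opens to 85 mm and grips with 20 to 120 N. Pads are 22 mm wide; open, the fingers measure 114 mm over their backs; the gripper's body (76 mm by 85 mm) begins 54 mm behind the grasp point. The pads swing forward as they close: fully open they stand 13 mm farther back than shut.
Start: joints at [-1.199, 0.628, 0.038, 1.517, -0.027, 0.996, -0.02], TCP at [0.276, 0.589, 0.231] pointing down, gripper open.
Joint ranges: [-3.06, 3.06], [-0.37, 2.12], [-1.25, 1.32], [0.18, 2.47], [-1.1, 4.24], [0.23, 1.98], [-2.94, 2.94]. Speed limits (rad/s): [2.57, 2.57, 3.14, 3.14, 3.14, 3.14, 3.14].

## Interface

Orientations are given as a unit quaternion [x, y, z, w].
In Python, from workcell import status, eyes, ticket gives the robot as it stands. The module is installed in compiled form; this text tells all that it offers.
- The arm moves only by the tool drive_tool, never from a script. Its argument "increments" is a list of rows, each a list of 7 numbers: the shift along the tool's x, y, z in m, then the turn, a rotation vector about the tool's x, y, z in rad, then the finger opening in m, from 0 to 0.0854. A call has 1 to 20 rows; each row shifts and turns the pose as measured when the row begins, along the tool's axes as they then stand; what a row does not reach is not made up. A row lasts 1/12 s, in which the tool goes at most 41.7 mm and 7.16 degrees, less where a joint would pass 70% of its speed; a pose out of reach is approached as far as the arm can. A call is refused whole if a number of a shift passes 0.0417 or a number of a turn 0.125, either way. A call with a gripper value outside its range is refused whole. The fingers move at their own pace and stop on an object; "grip_force" is the grip in N (left out, the last holds). Time passes only in rows, so rows that do not move let the fingers close. It gives the time, the measured TCP pose, the force and the opening at its end, in the units of the state.
- status.read_state(): the state, without advancing time (a new reading comes with each control period).
- eyes.get_image(name): name is "scene" or "side" or "wrist"; returns a dict with "pixels" (480x640x3 uint8, blue, green, red), "depth" (480x640 float32, m along the optical axis (not along the pixel's ray), 0 where there is no reading), "vfov" (degrees; the focal length in pixels is half the picture's height over the tangent of half this angle, whatever the lens; pixels are square), "cx", "cy" (the principal point, pixels), "R" (3x3) and "t" (3): a world point X has camera coordinates R X + t. Camera axes: x right, y down, z forward; pixel columns grow to the right and rows downward; lengths in m; the calibration is good to about 2 mm. A picture is of the moment at which its call begins.
- ticket.hand_in(): hands the job in, once; it reports no verdict.
The state is a dict: "clock": time; "joint_positions": joint angles; "dq": joint speeds; "joint_efforts": joint torques, N m; "tcp_pos": TCP position; "eef_rot": TCP orientation; "contact_force": force on the tool from outside, world axes, zero at the start; "moment": the same for the moment, N m; "grip_width": finger opening in m.
Only numpy, scipy, OpenCV 4.12 (cv2) and the standard library are available. Lean on these libraries where they do the work, as an engineer would, in place of code of your own. Each camera call takes 0.05 s, during which the arm holds its last target.

## Working session

There is one attempt and no reset: what is moved stays moved. The work goes in short steps, Python scripts to look and compute and a tool call to move; the robot and the scene stay as the last step left them, time stands still between calls to the robot, and variables do not carry over. Pictures are saved under pics/ and viewed, and the job is handed in when it is done.

Besides the shell and the picture viewer there is one more tool, called as a command line: name --pt "numbers of a row" for each row, then --argument value for the rest. drive_tool: Moves the arm, as the interface text tells. Its arguments: {"type":"object","properties":{"increments":{"type":"array"},"grip_force":{"type":"number"}},"required":["increments"]}

```bash
mkdir -p pics
cat > h.py <<'E'
import numpy as np, cv2
from workcell import status, eyes, ticket
def grab(n,tag):
    d=eyes.get_image(n); cv2.imwrite(f'pics/{tag}.png',d['pixels']); np.savez(f'pics/{tag}.npz',**{k:np.asarray(v) for k,v in d.items()}); return d
def load(tag): return {k:v for k,v in np.load(f'pics/{tag}.npz').items()}
def f(d): return 240/np.tan(np.radians(float(d['vfov']))/2)
def ray(d,u,v):
    c=np.array([(u-d['cx'])/f(d),(v-d['cy'])/f(d),1.]); return -d['R'].T@d['t'], d['R'].T@c
def onz(d,u,v,z):
    o,r=ray(d,u,v); return o+r*(z-o[2])/r[2]
def proj(d,X):
    c=d['R']@np.asarray(X)+d['t']; return np.array([d['cx']+f(d)*c[0]/c[2], d['cy']+f(d)*c[1]/c[2]])
def cloud(d):
    v,u=np.mgrid[0:480,0:640]; z=d['depth']; P=np.stack([(u-d['cx'])/f(d)*z,(v-d['cy'])/f(d)*z,z],-1)
    return (P-d['t'])@d['R']
def tri(obs):
    A=np.zeros((3,3));b=np.zeros(3)
    for d,u,v in obs:
        o,r=ray(d,u,v); r/=np.linalg.norm(r); M=np.eye(3)-np.outer(r,r); A+=M;b+=M@o
    return np.linalg.solve(A,b)
E
python3 - <<'E'
from h import *
print(status.read_state())
for n in ('scene','side','wrist'):
    d=grab(n,n+'0'); print(n,f(d),d['cx'],d['cy'],-d['R'].T@d['t'],d['R'].round(2).tolist())
E
```

```text
{'clock': 0.0, 'joint_positions': array([-1.19881076,  0.62935772,  0.03847201,  1.51838294, -0.0269828 ,
        0.99629284, -0.02000567]), 'dq': array([ 0.00060799, -0.001764  ,  0.00039909,  0.00046225,  0.00094974,
        0.00145497, -0.00054218]), 'joint_efforts': array([ 3.47479443e-05, -5.63400793e+01,  1.22565676e+00, -1.93446279e+01,
        1.08754591e-02,  1.04121826e-02, -1.20430394e-05]), 'tcp_pos': array([0.2752843 , 0.58812984, 0.23037736]), 'eef_rot': array([ 2.17159087e-01,  9.76135752e-01, -9.44007958e-04, -1.80097202e-04]), 'contact_force': array([ 0.23627193, -0.2091445 ,  1.01071126]), 'moment': array([-0.02109475,  0.00283948,  0.05788844]), 'grip_width': 0.08550421992421776}
scene 528.1124625510197 322.3496374393845 236.41717656688098 [ 1.20316396 -0.51973113  1.33886139] [[0.62, 0.79, 0.0], [0.65, -0.51, -0.57], [-0.44, 0.35, -0.82]]
side 551.9673359485989 314.327133462315 245.52045858347938 [-0.05957984 -1.02105506  0.82115653] [[0.86, -0.5, -0.02], [-0.27, -0.44, -0.86], [0.42, 0.75, -0.51]]
wrist 390.034743259207 319.32186692982845 245.73169366339908 [0.20763927 0.61994993 0.37325126] [[0.42, 0.91, -0.0], [0.87, -0.4, 0.29], [0.27, -0.13, -0.96]]
```

View pics/scene0.png

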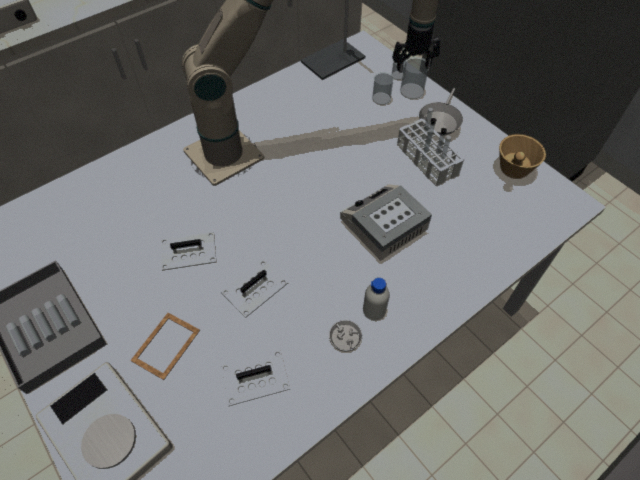

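View pics/side0.png

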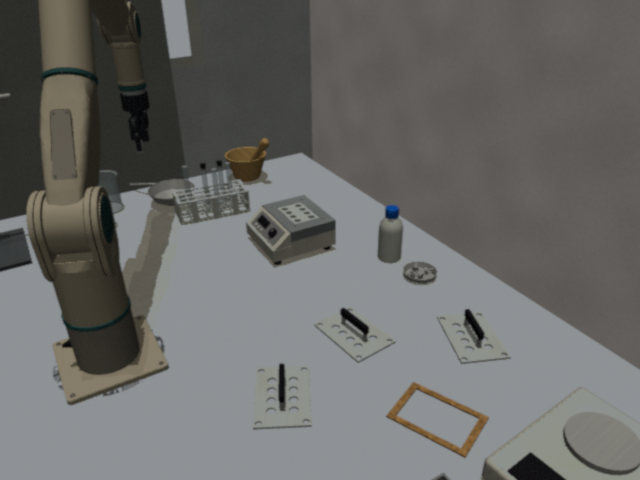

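View pics/wrist0.png

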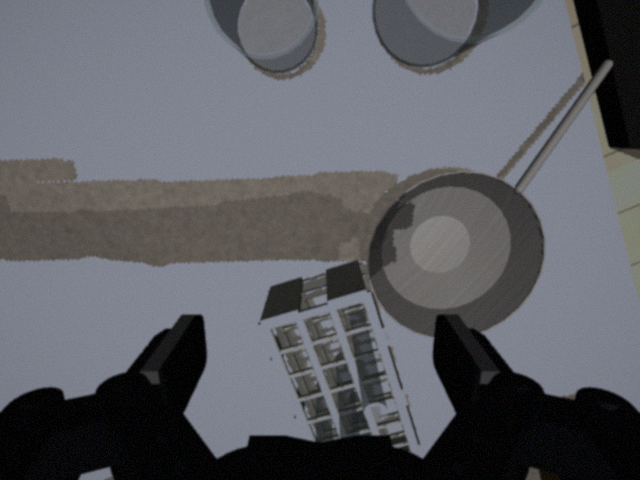

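The scene picture shows three drilled plates, with bars at (187,245), (254,283) and (254,373). The heater is at (390,217), the rack at (430,150), the bottle at (376,300), the dish at (345,337) and the frame at (166,346). In the side view the bars are at (282,384), (354,321) and (473,324). The wrist sees only the rack and the pan. Next I'll locate these.

Run:
```python
from h import *
s=load('scene0');d=load('side0')
for n,a,b in (('A',(187,245),(282,384)),('B',(254,283),(354,321)),('C',(254,373),(473,324))):
    print(n,tri([(s,*a),(d,*b)]).round(3), onz(s,*a,.038).round(3))
for n,p,z in (('heater',(391,214),.095),('frame',(166,346),0),('bottle',(378,284),.15),('dish',(345,337),.01),('rack',(430,140),.1)):
    print(n,onz(s,*p,z).round(3))
for t in ('scene0','side0'):
    im=cv2.imread(f'pics/{t}.png')
    for k,(r) in enumerate({'scene0':[(330,170,120,100),(150,220,150,110)],'side0':[(240,185,110,90),(240,290,180,150)]}[t]):
        x,y,w,h=r; cv2.imwrite(f'pics/{t}_c{k}.png',cv2.resize(im[y:y+h,x:x+w],None,fx=6 if k==0 else 4,fy=6 if k==0 else 4,interpolation=cv2.INTER_CUBIC))
```

```text
A [ 0.274 -0.295  0.032] [ 0.278 -0.295  0.038]
B [ 0.503 -0.209  0.034] [ 0.507 -0.211  0.038]
C [ 0.723 -0.356  0.036] [ 0.725 -0.358  0.038]
heater [0.592 0.224 0.095]
frame [ 0.503 -0.498  0.   ]
bottle [0.766 0.012 0.15 ]
dish [ 0.782 -0.105  0.01 ]
rack [0.449 0.526 0.1  ]
```

View pics/scene0_c0.png

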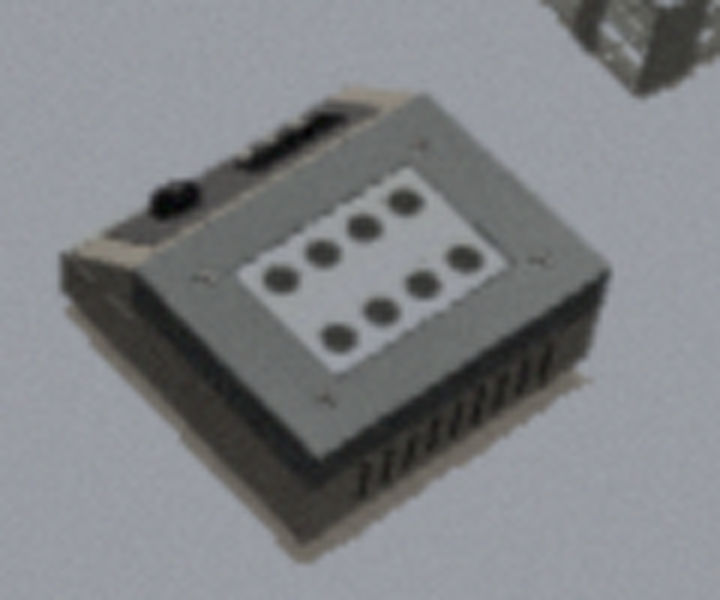

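View pics/scene0_c1.png

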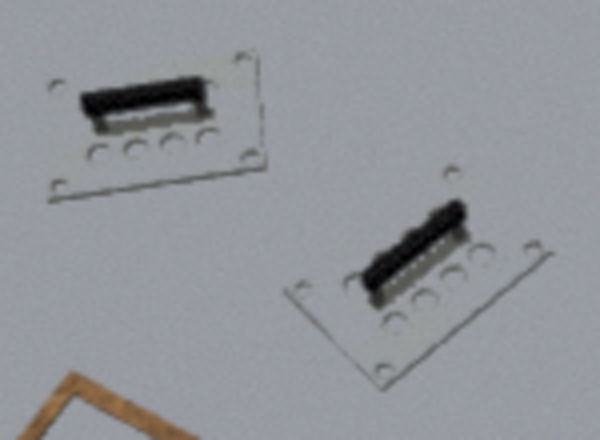

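Run:
```python
from h import *
from scipy.spatial.transform import Rotation as Ro
for t in ('scene0','side0'):
    d=load(t);P=cloud(d);g=d['pixels'].max(-1)
    m=(g<60)&(np.hypot(P[...,0]-.503,P[...,1]+.209)<.08)&(P[...,2]>.02)&(d['depth']>0)
    Q=P[m]; c=Q.mean(0);w,v=np.linalg.eigh(np.cov((Q-c)[:,:2].T)); a=v[:,1]
    pr=(Q-c)[:,:2]@a
    print(t,m.sum(),c.round(3),'bar dir deg',np.degrees(np.arctan2(a[1],a[0])).round(1),'len',np.ptp(pr).round(3),'zmax',np.percentile(Q[:,2],[5,50,97]).round(3), 'mid',(c[:2]+a*(pr.max()+pr.min())/2).round(4))
s=load('scene0');d=load('side0')
P=cloud(s); m=(np.hypot(P[...,0]-.592,P[...,1]-.224)<.06); print('deck z',np.percentile(P[m][:,2],[10,50,90]))
P=cloud(d); m=(np.hypot(P[...,0]-.592,P[...,1]-.224)<.06); print('deck z',np.percentile(P[m][:,2],[10,50,90]))
# threads from scene crop /6
for p in ((424,147),(541,262),(327,400),(206,277)):
    print(onz(s,330+p[0]/6,170+p[1]/6,.1).round(4))
S=status.read_state();print(Ro.from_quat(S['eef_rot']).as_matrix().round(3))
w=load('wrist0');T=Ro.from_quat(S['eef_rot']).as_matrix()
print('cam in tool', T.T@(-w['R'].T@w['t']-S['tcp_pos']), (w['R']@T).round(3))
```

```text
scene0 173 [ 0.503 -0.211  0.043] bar dir deg 96.4 len 0.089 zmax [0.032 0.044 0.051] mid [ 0.5032 -0.2104]
side0 249 [ 0.498 -0.215  0.042] bar dir deg 96.3 len 0.089 zmax [0.029 0.044 0.05 ] mid [ 0.4972 -0.2114]
deck z [0.08589777 0.09381103 0.09787377]
deck z [0.09224412 0.09563887 0.09802429]
[0.5581 0.2938 0.1   ]
[0.6466 0.2895 0.1   ]
[0.6433 0.1517 0.1   ]
[0.5526 0.154  0.1   ]
[[-0.906  0.424 -0.001]
 [ 0.424  0.906 -0.001]
 [ 0.    -0.002 -1.   ]]
cam in tool [ 0.07472108 -0.00020579 -0.14266652] [[ 0.001  1.    -0.   ]
 [-0.956  0.001 -0.294]
 [-0.294  0.     0.956]]
```

View pics/side0_c0.png

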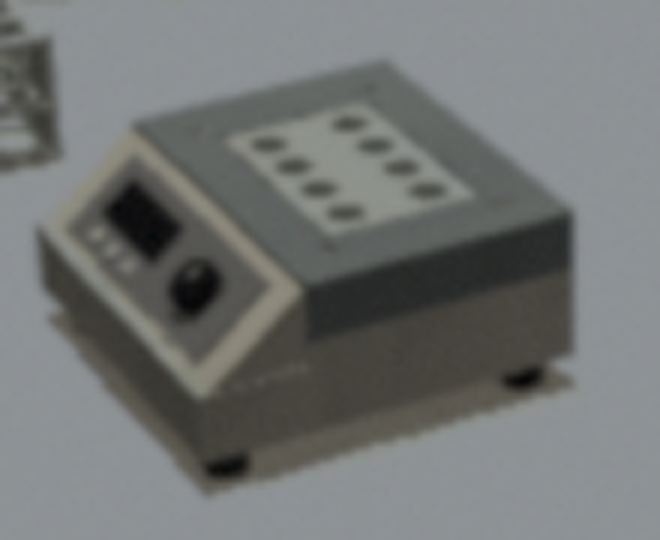

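Plate B is the leftmost, at about (0.50, -0.21), with its bar at 96.4°. The heater is near (0.60, 0.222) with yaw of about -2.3° and its deck at roughly 0.097. I'll turn the tool so the jaws open along the plate's x, then look at the heater with the wrist camera on the way.

drive_tool --pt "0 0 0 0 0 0.12 0.085" --pt "0 0 0 0 0 0.12 0.085" --pt "0 0 0 0 0 0.12 0.085" --pt "0 0 0 0 0 0.12 0.085" --pt "0 0 0 0 0 0.12 0.085" --pt "0 0 0 0 0 0.12 0.085" --pt "0 0 0 0 0 0.12 0.085" --pt "0 0 0 0 0 0.12 0.085" --pt "0 0 0 0 0 0.1 0.085"

```text
clock: 0.9
tcp_pos: [0.2742, 0.586, 0.2271]
eef_rot: [0.696, 0.718, -0.004, 0.001]
contact_force: [0.3, 0.1, -0.1]
grip_width: 0.0848
```

```bash
cat >> h.py <<'E'
from scipy.spatial.transform import Rotation as Ro
def toolmove(pos,yawy=None):
    "shift in tool axes to reach pos; remaining tilt; yaw of tool y"
    S=status.read_state();T=Ro.from_quat(S['eef_rot']).as_matrix()
    print('t',round(S['clock'],2),'tcp',S['tcp_pos'].round(4),'yaw y',np.degrees(np.arctan2(T[1,1],T[0,1])).round(2),'toolz',T[:,2].round(4),'F',S['contact_force'].round(1),'M',S['moment'].round(2),'w',round(S['grip_width'],4))
    if yawy is not None:
        y=np.radians(yawy);G=np.array([[-np.sin(y),np.cos(y),0],[np.cos(y),np.sin(y),0],[0,0,-1.]]).T
        # columns x,y,z
        yv=np.array([np.cos(y),np.sin(y),0]);zv=np.array([0,0,-1.]);G=np.stack([np.cross(yv,zv),yv,zv],1)
        print('rotvec',Ro.from_matrix(T.T@G).as_rotvec().round(4))
    if pos is not None: print('shift',(T.T@(np.array(pos)-S['tcp_pos'])).round(4))
E
python3 -c "
from h import *
toolmove([.60,.15,.24],6.4)"
```

```text
t 0.9 tcp [0.2742 0.586  0.2271] yaw y 1.72 toolz [-0.0047 -0.0072 -1.    ] F [ 0.3  0.1 -0.1] M [ 0.01  0.01 -0.  ] w 0.0848
rotvec [-0.0052  0.0069 -0.0817]
shift [-0.4457  0.3125 -0.0113]
```

drive_tool --pt "-0.015 0.01 -0.005 -0.0007 0.0008 -0.006 0.085" --pt "-0.03 0.02 -0.003 -0.0007 0.0008 -0.006 0.085" --pt "-0.03 0.02 -0.002 -0.0007 0.0008 -0.006 0.085" --pt "-0.03 0.021 -0.001 0 0 -0.006 0.085" --pt "-0.03 0.021 -0.001 0 0 -0.006 0.085" --pt "-0.03 0.021 -0.001 0 0 -0.006 0.085" --pt "-0.03 0.021 -0.001 0 0 -0.006 0.085" --pt "-0.03 0.021 -0.001 0 0 -0.006 0.085" --pt "-0.03 0.021 -0.001 0 0 -0.006 0.085" --pt "-0.03 0.021 -0.001 0 0 -0.006 0.085" --pt "-0.03 0.021 -0.001 0 0 -0.006 0.085" --pt "-0.03 0.021 -0.001 0 0 -0.006 0.085" --pt "-0.03 0.021 -0.001 0 0 -0.006 0.085" --pt "-0.03 0.021 0 0 0 0 0.085" --pt "-0.03 0.021 0 0 0 0 0.085" --pt "-0.015 0.01 0 0 0 0 0.085" --pt "0 0 0 0 0 0 0.085"

```text
clock: 2.32
tcp_pos: [0.6384, 0.1307, 0.2481]
eef_rot: [0.654, 0.757, -0.007, 0.004]
contact_force: [0.0, -1.1, -0.9]
grip_width: 0.0848
```

```bash
python3 -c "
from h import *
toolmove([.50,-.27,.24],6.4)
d=grab('wrist','w1')
P=cloud(d)
print(P[200:260:20,250:400:50,2])
print(np.abs(status.read_state()['dq']).max())"
```

```text
t 2.32 tcp [0.6384 0.1307 0.2481] yaw y 8.32 toolz [-0.0039 -0.0156 -0.9999] F [ 0.  -1.1 -0.9] M [-0.   -0.04  0.01] w 0.0848
rotvec [-0.0059  0.0149  0.0335]
shift [-0.3763 -0.1949  0.0149]
[[ 0.09595823  0.09547118  0.09715132]
 [-0.00033495  0.0959429   0.09579702]
 [-0.00073665  0.00041423  0.00180728]]
0.05369031196626972
```

View pics/w1.png

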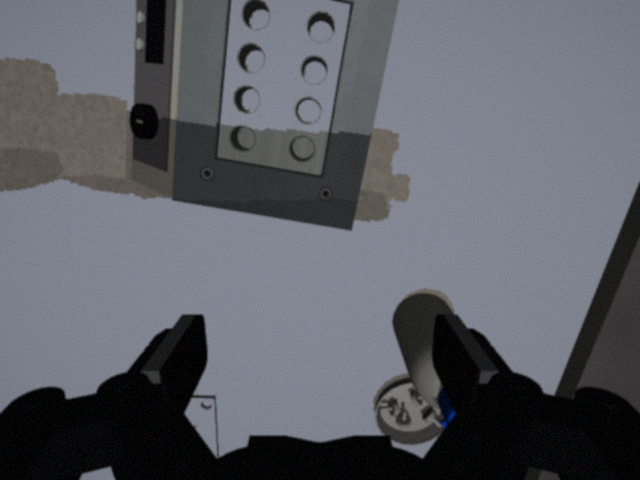

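The wrist view shows the heater cut off at the top: two threads at (207,173) and (326,193), with the bores above them. I'll shift back over the deck for a full view.

drive_tool --pt "0.03 -0.012 0.004 -0.006 0.015 0.03 0.085" --pt "0.035 -0.012 0.004 0 0 0 0.085" --pt "0.025 -0.008 0 0 0 0 0.085" --pt "0 0 0 0 0 0 0.085" --pt "0 0 0 0 0 0 0.085"

```text
clock: 2.78
tcp_pos: [0.5877, 0.2201, 0.2387]
eef_rot: [0.664, 0.748, -0.001, -0.003]
contact_force: [-0.2, -0.4, -0.1]
grip_width: 0.0849
```

```bash
python3 -c "
from h import *
toolmove([.50,-.27,.24],6.4)
d=grab('wrist','w2')
print(np.abs(status.read_state()['dq']).max())"
```

```text
t 2.78 tcp [0.5877 0.2201 0.2387] yaw y 6.82 toolz [-0.0062  0.0024 -1.    ] F [-0.2 -0.4 -0.1] M [-0.09 -0.02 -0.02] w 0.0849
rotvec [-0.0059 -0.0031  0.0074]
shift [-0.4762 -0.1453 -0.0019]
0.02348201677883476
```

View pics/w2.png

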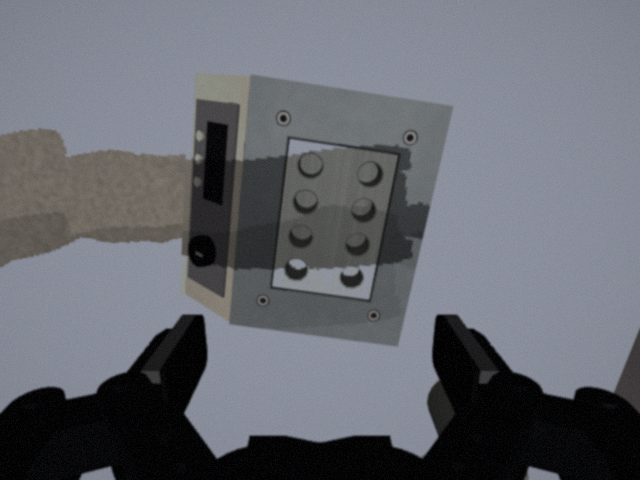

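The full deck is in view. The threads are at (283,118), (410,137), (374,315) and (263,300). I'll refine and triangulate them.

```bash
cat >> h.py <<'E'
def dark(d,u,v,r=6):
    g=cv2.cvtColor(d['pixels'],cv2.COLOR_BGR2GRAY).astype(float)
    for _ in range(3):
        ui,vi=int(round(u)),int(round(v)); p=g[vi-r:vi+r+1,ui-r:ui+r+1]; yy,xx=np.mgrid[-r:r+1,-r:r+1]
        k=np.hypot(xx,yy)<=r-1; w=np.where(k,np.clip(np.percentile(p,35)-p,0,None),0)
        # keep within 3px of min
        u,v=ui+(w*xx).sum()/w.sum(),vi+(w*yy).sum()/w.sum()
    return u,v
E
python3 - <<'E'
from h import *
a=load('w1');b=load('w2');s=load('scene0');sd=load('side0')
th2=[(410,137),(283,118),(263,300),(374,315)]  # 0..3
q=[dark(b,*p,5) for p in th2]; print(np.round(q,1).tolist())
q1={2:dark(a,207,173,5),3:dark(a,326,193,5)}; print(q1)
for i in q1: print('tri',i,tri([(b,*q[i]),(a,*q1[i])]).round(4))
P=cloud(b); m=np.zeros((480,640),bool); pts=[(250,200),(420,200),(340,120),(320,310)]
print('depth deck z',[np.median(P[v-4:v+5,u-4:u+5,2]).round(4) for u,v in pts])
ps=[(541,262),(424,147),(206,277),(327,400)]
for z in (.095,.097,.099):
    X=np.array([onz(b,*p,z) for p in q]); print(z,'\n',X.round(4),'sides',[np.linalg.norm(X[i]-X[(i+1)%4]).round(4) for i in range(4)],'mean',X.mean(0).round(4))
    ax=(X[0]+X[3]-X[1]-X[2]);ay=(X[0]+X[1]-X[2]-X[3]); print(np.degrees(np.arctan2(ax[1],ax[0])),np.degrees(np.arctan2(ay[1],ay[0]))-90)
X=np.array([onz(s,330+p[0]/6,170+p[1]/6,.097) for p in ps]);print('scene mean',X.mean(0))
for i,p in enumerate(ps): print(tri([(s,330+p[0]/6,170+p[1]/6),(b,*q[i])]).round(4))
E
```

```text
[[409.6, 137.4], [282.9, 118.0], [262.4, 300.1], [373.2, 315.1]]
{2: (np.float64(206.75833333333333), np.float64(172.95208333333332)), 3: (np.float64(325.33953488372094), np.float64(193.34651162790698))}
tri 2 [0.5488 0.1567 0.0956]
tri 3 [0.6389 0.1545 0.0956]
depth deck z [np.float64(0.0963), np.float64(0.0962), np.float64(0.0963), np.float64(0.0962)]
0.095 
 [[0.6425 0.2946 0.095 ]
 [0.5522 0.2969 0.095 ]
 [0.5488 0.1564 0.095 ]
 [0.6391 0.1542 0.095 ]] sides [np.float64(0.0903), np.float64(0.1405), np.float64(0.0903), np.float64(0.1405)] mean [0.5957 0.2255 0.095 ]
-1.4163718521255146 -1.4025874219302779
0.097 
 [[0.6421 0.2946 0.097 ]
 [0.5524 0.2969 0.097 ]
 [0.549  0.1574 0.097 ]
 [0.6387 0.1552 0.097 ]] sides [np.float64(0.0897), np.float64(0.1395), np.float64(0.0897), np.float64(0.1395)] mean [0.5956 0.226  0.097 ]
-1.4163718521255195 -1.4025874219302494
0.099 
 [[0.6417 0.2946 0.099 ]
 [0.5526 0.2969 0.099 ]
 [0.5492 0.1583 0.099 ]
 [0.6383 0.1562 0.099 ]] sides [np.float64(0.0891), np.float64(0.1386), np.float64(0.0891), np.float64(0.1385)] mean [0.5954 0.2265 0.099 ]
-1.4163718521255058 -1.4025874219302352
scene mean [0.59867307 0.22404264 0.097     ]
[0.6431 0.2946 0.0922]
[0.5532 0.2977 0.093 ]
[0.5493 0.1566 0.0949]
[0.64   0.1544 0.0943]
```

drive_tool --pt "-0.015 -0.005 0 -0.003 0 0.004 0.085" --pt "-0.03 -0.009 0 -0.003 0 0.003 0.085" --pt "-0.03 -0.009 0 0 0 0 0.085" --pt "-0.03 -0.009 0 0 0 0 0.085" --pt "-0.03 -0.009 0 0 0 0 0.085" --pt "-0.03 -0.009 0 0 0 0 0.085" --pt "-0.03 -0.009 0 0 0 0 0.085" --pt "-0.03 -0.009 0.005 0 0 0 0.085" --pt "-0.03 -0.009 0.008 0 0 0 0.085" --pt "-0.03 -0.009 0.008 0 0 0 0.085" --pt "-0.03 -0.009 0.008 0 0 0 0.085" --pt "-0.03 -0.009 0.008 0 0 0 0.085" --pt "-0.03 -0.009 0.008 0 0 0 0.085" --pt "-0.025 -0.009 0.006 0 0 0 0.085" --pt "-0.02 -0.007 0.004 0 0 0 0.085" --pt "-0.01 -0.004 0 0 0 0 0.085" --pt "0 0 0 0 0 0 0.085" --pt "0 0 0 0 0 0 0.085"

```text
clock: 4.33
tcp_pos: [0.4981, -0.2483, 0.1814]
eef_rot: [0.664, 0.748, 0.003, 0.001]
contact_force: [0.4, 0.9, -0.6]
grip_width: 0.0851
```

```bash
python3 -c "
from h import *
toolmove([.50,-.211,.10],6.4)
d=grab('wrist','w3')
print(np.abs(status.read_state()['dq']).max())"
```

```text
t 4.33 tcp [ 0.4981 -0.2483  0.1814] yaw y 6.86 toolz [ 0.0057  0.0023 -1.    ] F [ 0.4  0.9 -0.6] M [ 0.02 -0.08  0.01] w 0.0851
rotvec [ 0.0059 -0.0016  0.008 ]
shift [0.0366 0.0059 0.0815]
0.027192702722965683
```

View pics/w3.png

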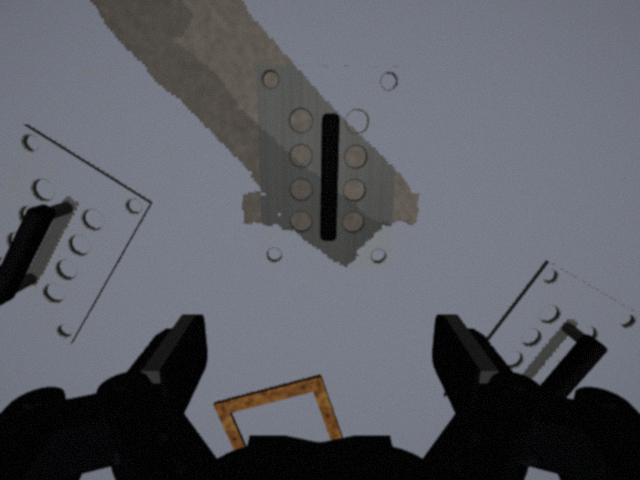

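The wrist view shows the plate in the centre. Its corner holes are at (271,79), (389,81), (274,254) and (378,255), and the bar runs from (330,115) to (328,240). The neighbouring plates are off to the left and right.

Run:
```python
from h import *
d=load('w3');P=cloud(d)
g=d['pixels'].max(-1); m=(g<35).astype(np.uint8); m[300:]=0;m[:,:300]=0;m[:,360:]=0
n,l,st,c=cv2.connectedComponentsWithStats(m); k=1+np.argmax(st[1:,4]); print(st[k],c[k])
cs=max(cv2.findContours((l==k).astype(np.uint8),0,2)[0],key=cv2.contourArea); R=cv2.minAreaRect(cs); print(R)
Q=P[(l==k)]; print('bar z',np.percentile(Q[:,2],[5,50,95]), 'plate z',np.median(P[245:252,300:320,2]))
bx=cv2.boxPoints(R); W=np.array([onz(d,*p,.048) for p in bx]); print(W.round(4),W.mean(0).round(4))
H=[(389,81),(271,79),(274,254),(378,255)]
for z in (.003,.005):
    X=np.array([onz(d,*p,z) for p in H]); ax=(X[0]+X[3]-X[1]-X[2]);ay=(X[0]+X[1]-X[2]-X[3]); print(X.mean(0).round(4),np.degrees(np.arctan2(ax[1],ax[0])),np.degrees(np.arctan2(ay[1],ay[0]))-90,[np.linalg.norm(X[i]-X[(i+1)%4]).round(4) for i in range(4)])
s=load('scene0');sd=load('side0')
# bar height by triangulating bar centre: image centroid in wrist vs scene/side
print('tri bar', tri([(d,*c[k]),(s,254,281)]).round(4), tri([(d,*c[k]),(sd,354,321)]).round(4))
```

```text
[ 320  114   19  127 2011] [328.97513675 176.25907509]
((328.8377380371094, 176.9840545654297), (16.53736686706543, 126.22840881347656), 1.3803540468215942)
bar z [0.0460656  0.04783251 0.04912227] plate z 0.0049741392917393825
[[ 0.4996 -0.2536  0.048 ]
 [ 0.491  -0.1658  0.048 ]
 [ 0.5021 -0.1647  0.048 ]
 [ 0.5117 -0.2524  0.048 ]] [ 0.5011 -0.2091  0.048 ]
[ 0.5017 -0.2092  0.003 ] 6.1249468085705185 5.9337263619398755 [np.float64(0.09), np.float64(0.1403), np.float64(0.0902), np.float64(0.14)]
[ 0.5017 -0.209   0.005 ] 6.124946808570512 5.93372636193989 [np.float64(0.0894), np.float64(0.1394), np.float64(0.0897), np.float64(0.1391)]
tri bar [ 0.5014 -0.2077  0.0376] [ 0.5016 -0.2081  0.0356]
```

drive_tool --pt "0.02 0.003 0.015 0.003 0 0.008 0.085" --pt "0.018 0.004 0.025 0.003 0 0.007 0.085" --pt "0 0 0.025 0 0 0 0.085" --pt "0 0 0.02 0 0 0 0.085" --pt "0 0 0 0 0 0 0.085" --pt "0 0 0 0 0 0 0.085"

```text
clock: 4.88
tcp_pos: [0.5065, -0.2006, 0.0973]
eef_rot: [0.665, 0.747, 0.004, 0.002]
contact_force: [-0.4, 0.1, 1.4]
grip_width: 0.085
```

```bash
python3 -c "
from h import *
toolmove([.5015,-.2091,.021],6.0)
d=grab('wrist','w4')"
```

```text
t 4.88 tcp [ 0.5065 -0.2006  0.0973] yaw y 6.63 toolz [ 0.0084  0.0029 -1.    ] F [-0.4  0.1  1.4] M [-0.06  0.02 -0.02] w 0.085
rotvec [ 0.0086 -0.0019  0.0111]
shift [-0.008  -0.0066  0.0762]
```

View pics/w4.png

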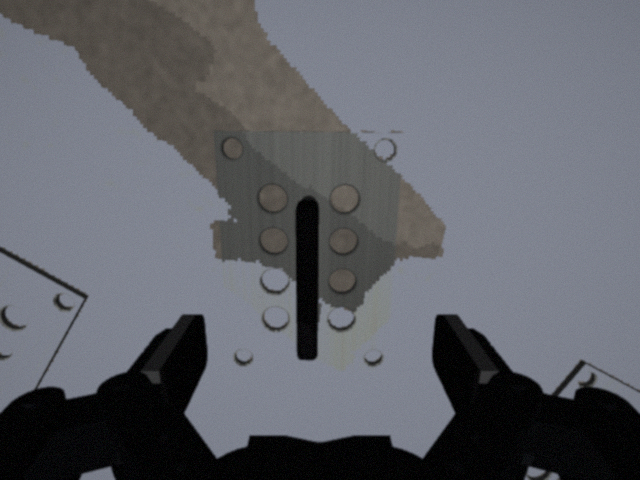

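The bar at (307,195–358) sits slightly left of the jaw centre line (320), which matches the computed shift of -6.6 mm. I'll correct, descend and grip.

drive_tool --pt "-0.008 -0.0065 0.005 0.006 -0.001 0.008 0.085" --pt "0 0 0.02 0.003 -0.001 0.003 0.085" --pt "0 0 0.02 0 0 0 0.085" --pt "0 0 0.015 0 0 0 0.085" --pt "0 0 0.008 0 0 0 0.085" --pt "0 0 0 0 0 0 0.085" --pt "0 0 0 0 0 0 0.085"

```text
clock: 5.52
tcp_pos: [0.506, -0.2161, 0.0349]
eef_rot: [0.67, 0.742, 0.001, 0.008]
contact_force: [-0.6, -1.0, 0.4]
grip_width: 0.085
```

```bash
python3 -c "
from h import *
toolmove([.5015,-.2091,.021],6.0)"
```

```text
t 5.52 tcp [ 0.506  -0.2161  0.0349] yaw y 5.84 toolz [ 0.0131 -0.0086 -0.9999] F [-0.6 -1.   0.4] M [ 0.05  0.02 -0.01] w 0.085
rotvec [ 0.0122  0.0099 -0.0028]
shift [ 0.0076 -0.0039  0.0138]
```

```bash
python3 -c "
from h import *
for i in range(4):
    toolmove([.5015,-.2091,.021],6.0); eyes.get_image('wrist')"
```

```text
t 5.52 tcp [ 0.506  -0.2161  0.0349] yaw y 5.84 toolz [ 0.0131 -0.0086 -0.9999] F [-0.6 -1.   0.4] M [ 0.05  0.02 -0.01] w 0.085
rotvec [ 0.0122  0.0099 -0.0028]
shift [ 0.0076 -0.0039  0.0138]
t 5.57 tcp [ 0.506  -0.2162  0.0351] yaw y 5.84 toolz [ 0.0134 -0.0088 -0.9999] F [-0.6  0.1  0.4] M [0.02 0.03 0.03] w 0.0849
rotvec [ 0.0125  0.0102 -0.0029]
shift [ 0.0077 -0.004   0.014 ]
t 5.62 tcp [ 0.5063 -0.216   0.0353] yaw y 5.86 toolz [ 0.0139 -0.0088 -0.9999] F [-0.3 -0.5  0. ] M [-0.02  0.01  0.04] w 0.0854
rotvec [ 0.0129  0.0102 -0.0026]
shift [ 0.0075 -0.0042  0.0142]
t 5.67 tcp [ 0.5064 -0.2158  0.0353] yaw y 5.87 toolz [ 0.014  -0.0087 -0.9999] F [1.1 0.4 0.6] M [-0.01 -0.01  0.05] w 0.085
rotvec [ 0.0131  0.0101 -0.0023]
shift [ 0.0073 -0.0043  0.0142]
```

drive_tool --pt "0.005 -0.003 0 0.008 0.006 0 0.085" --pt "0.0025 -0.0012 0.003 0.004 0.003 0 0.085" --pt "0 0 0.004 0 0 0 0.085" --pt "0 0 0 0 0 0 0.085"

```text
clock: 6.05
tcp_pos: [0.5022, -0.2077, 0.0295]
eef_rot: [0.67, 0.743, 0.001, 0.001]
contact_force: [-0.2, 0.5, 0.1]
grip_width: 0.0855
```

```bash
python3 -c "
from h import *
toolmove([.5015,-.2091,.021],6.0)"
```

```text
t 6.05 tcp [ 0.5022 -0.2077  0.0295] yaw y 5.94 toolz [ 2.9e-03 -8.0e-04 -1.0e+00] F [-0.2  0.5  0.1] M [ 0.01 -0.01  0.02] w 0.0855
rotvec [ 0.0028  0.0011 -0.0011]
shift [-0.0013 -0.0009  0.0085]
```

drive_tool --pt "-0.001 -0.0008 0.004 0.002 0.001 0 0.085" --pt "0 0 0.004 0 0 0 0.085" --pt "0 0 0 0 0 0 0.085"

```text
clock: 6.3
tcp_pos: [0.5015, -0.2086, 0.0206]
eef_rot: [0.669, 0.743, 0.0, 0.0]
contact_force: [0.3, 0.7, 0.5]
grip_width: 0.085
```

```bash
python3 -c "
from h import *
toolmove([.5015,-.2091,.021],6.0)"
```

```text
t 6.3 tcp [ 0.5015 -0.2086  0.0206] yaw y 5.97 toolz [ 6.e-04  2.e-04 -1.e+00] F [0.3 0.7 0.5] M [-0.02  0.    0.  ] w 0.085
rotvec [ 0.0006 -0.0001 -0.0005]
shift [-0.0005 -0.0001 -0.0004]
```

drive_tool --pt "0 0 0 0 0 0 0.0" --pt "0 0 0 0 0 0 0.0" --pt "0 0 0 0 0 0 0.0" --pt "0 0 0 0 0 0 0.0" --pt "0 0 0 0 0 0 0.0" --pt "0 0 0 0 0 0 0.0" --pt "0 0 0 0 0 0 0.0" --pt "0 0 0 0 0 0 0.0" --pt "0 0 0 0 0 0 0.0" --pt "0 0 0 0 0 0 0.0" --grip_force 90

```text
clock: 7.13
tcp_pos: [0.5012, -0.209, 0.0203]
eef_rot: [0.67, 0.743, -0.0, -0.0]
contact_force: [0.1, -0.3, 0.7]
grip_width: 0.0104
```

```bash
python3 -c "
from h import *
toolmove([.5015,-.2091,.12],6.0)"
```

```text
t 7.13 tcp [ 0.5012 -0.209   0.0203] yaw y 5.94 toolz [-1.e-04  1.e-04 -1.e+00] F [ 0.1 -0.3  0.7] M [-0.02  0.03 -0.04] w 0.0104
rotvec [-0.0001 -0.0001 -0.0011]
shift [-0.0002  0.0003 -0.0997]
```

drive_tool --pt "0 0 -0.003 0 0 0 0" --pt "0 0 -0.006 0 0 0 0" --pt "0 0 -0.012 0 0 0 0" --pt "0 0 -0.018 0 0 0 0" --pt "0 0 -0.02 0 0 0 0" --pt "0 0 -0.02 0 0 0 0" --pt "0 0 -0.02 0 0 0 0" --pt "0 0 -0.02 0 0 0 0" --pt "0 0 -0.02 0 0 0 0" --pt "0 0 -0.015 0 0 0 0" --pt "0 0 -0.01 0 0 0 0" --pt "0 0 0 0 0 0 0" --pt "0 0 0 0 0 0 0"

```text
clock: 8.22
tcp_pos: [0.497, -0.2067, 0.1929]
eef_rot: [0.67, 0.743, -0.001, -0.005]
contact_force: [-0.0, -0.6, -4.0]
grip_width: 0.0103
```

```bash
python3 -c "
from h import *
toolmove([.5957,.2258,.19],-1.4)
d=grab('wrist','w5')"
```

```text
t 8.22 tcp [ 0.497  -0.2067  0.1929] yaw y 5.91 toolz [-0.0081  0.0045 -1.    ] F [-0.  -0.6 -4. ] M [ 0. -0. -0.] w 0.0103
rotvec [-0.0079 -0.0049  0.1275]
shift [0.42   0.1427 0.0041]
```

View pics/w5.png

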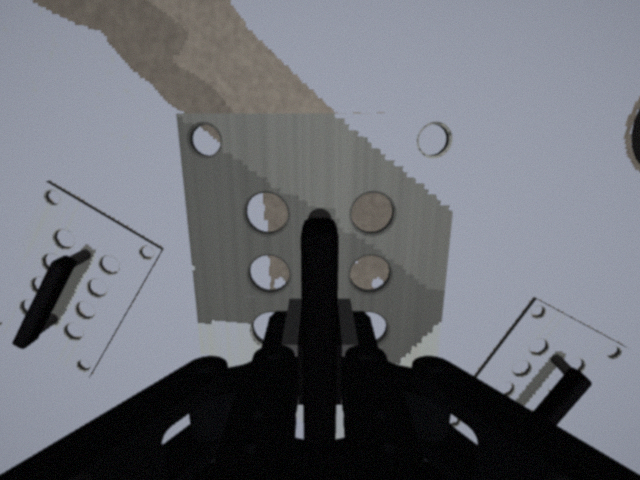

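The plate is held. Its far corner holes show at (206,140) and (434,139), and the measured weight is about 4 N. Carrying it over now.

drive_tool --pt "0.006 0.002 0 -0.003 -0.002 0.006 0" --pt "0.012 0.004 0 -0.003 -0.002 0.006 0" --pt "0.018 0.006 0 0 0 0.007 0" --pt "0.024 0.008 0 0 0 0.007 0" --pt "0.026 0.009 0 0 0 0.007 0" --pt "0.026 0.009 0 0 0 0.007 0" --pt "0.026 0.009 0 0 0 0.007 0" --pt "0.026 0.009 0 0 0 0.007 0" --pt "0.026 0.009 0 0 0 0.007 0" --pt "0.026 0.009 0 0 0 0.007 0" --pt "0.026 0.009 0 0 0 0.007 0" --pt "0.026 0.009 0 0 0 0.007 0" --pt "0.026 0.009 0 0 0 0.007 0" --pt "0.026 0.009 0 0 0 0.007 0" --pt "0.025 0.009 0 0 0 0.007 0" --pt "0.022 0.008 0 0 0 0.007 0" --pt "0.016 0.006 0 0 0 0.007 0" --pt "0.01 0.004 0 0 0 0.006 0" --pt "0.005 0.002 0 0 0 0 0" --pt "0 0 0 0 0 0 0"

```text
clock: 9.93
tcp_pos: [0.6085, 0.2251, 0.1649]
eef_rot: [0.718, 0.695, -0.016, -0.016]
contact_force: [0.3, -0.4, -3.1]
grip_width: 0.0102
```

```bash
python3 -c "
from h import *
toolmove([.5957,.2258,.19],-1.4)
"
```

```text
t 9.93 tcp [0.6085 0.2251 0.1649] yaw y -1.86 toolz [-4.50e-02 -2.00e-04 -9.99e-01] F [ 0.3 -0.4 -3.1] M [ 0.05 -0.04 -0.01] w 0.0102
rotvec [-0.0449  0.0015 -0.008 ]
shift [ 0.0002 -0.014  -0.0245]
```

drive_tool --pt "0 -0.005 -0.005 -0.02 0.001 -0.004 0" --pt "0 -0.005 -0.005 -0.015 0 -0.003 0" --pt "0 -0.002 0 -0.007 0 0 0" --pt "0 0 0 0 0 0 0"

```text
clock: 10.27
tcp_pos: [0.5943, 0.2202, 0.1736]
eef_rot: [0.718, 0.696, -0.004, -0.0]
contact_force: [-0.7, 0.3, -2.1]
grip_width: 0.0105
```

```bash
python3 -c "
from h import *
toolmove([.5957,.2258,.17],-1.4)
d=grab('wrist','w6');grab('scene','s6');grab('side','d6')
for t,r in (('s6',(310,130,150,120)),('d6',(210,140,160,130))):
    x,y,w,h=r;cv2.imwrite(f'pics/{t}c.png',cv2.resize(cv2.imread(f'pics/{t}.png')[y:y+h,x:x+w],None,fx=4,fy=4,interpolation=2))
"
```

```text
t 10.27 tcp [0.5943 0.2202 0.1736] yaw y -1.71 toolz [-0.0059 -0.0053 -1.    ] F [-0.7  0.3 -2.1] M [ 0.01 -0.01 -0.01] w 0.0105
rotvec [-0.0058  0.0054 -0.0054]
shift [0.0057 0.0013 0.0035]
```

View pics/w6.png

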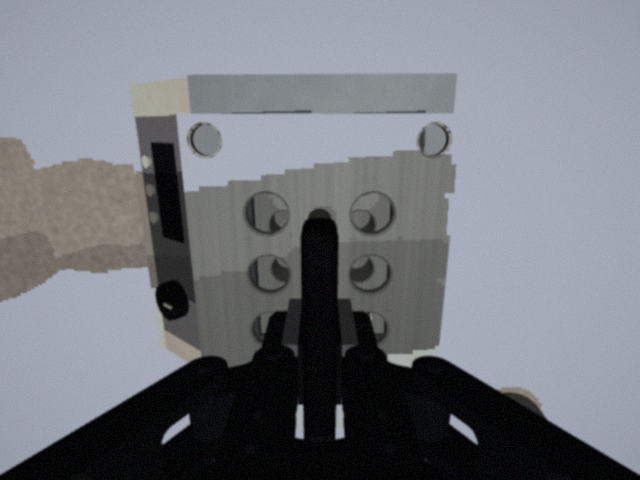

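View pics/s6c.png

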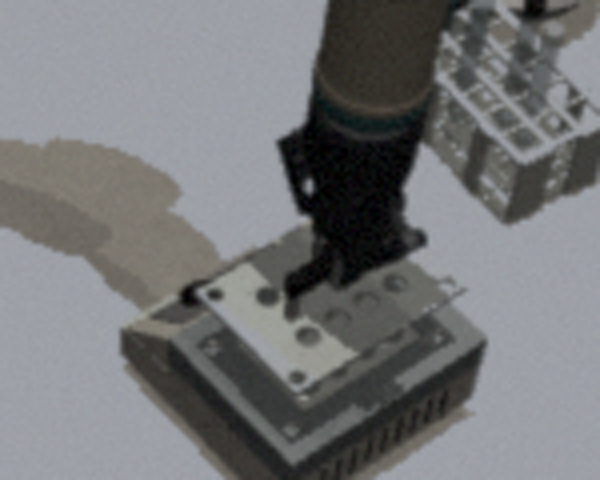

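View pics/d6c.png

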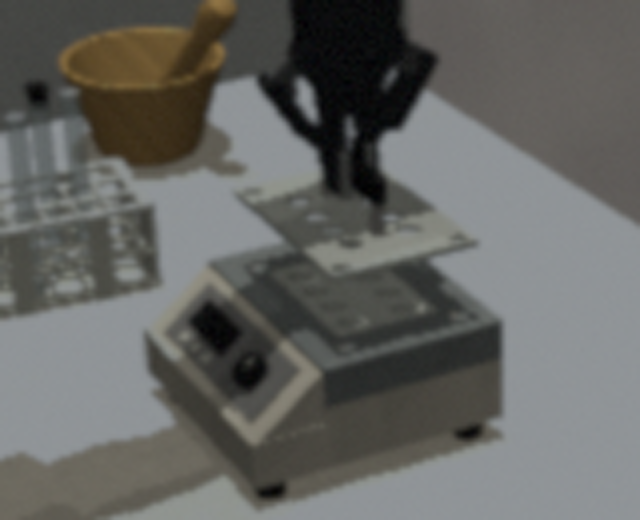

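The plate is held above the deck, with hole centres at (205,140) and (434,139). No threads show through yet. I'll measure the plate's pose in the tool frame from the depth image and the holes.

```bash
cat >> h.py <<'E'
def plate_in_tool(d,S,show=True):
    T=Ro.from_quat(S['eef_rot']).as_matrix()
    P=(cloud(d)-S['tcp_pos'])@T
    m=(np.abs(P[...,2]-.015)<.008)&(P[...,0]>-.0)&(P[...,0]<.09)&(np.abs(P[...,1])<.06)&(d['depth']>0)
    m&=d['pixels'].max(-1)>60
    Q=P[m]
    for _ in range(3):
        A=np.c_[Q[:,:2],np.ones(len(Q))];c=np.linalg.lstsq(A,Q[:,2],rcond=None)[0];r=Q[:,2]-A@c
        Q=Q[np.abs(r)<3*r.std()+1e-5]
    return c,len(Q),r.std()
E
python3 - <<'E'
from h import *
d=load('w6')
# state at w6 (clock 10.27)
S=dict(tcp_pos=np.array([0.5943,0.2202,0.1736]))
Tz=None
S2=status.read_state(); print(S2['tcp_pos'],S2['clock'])
# use cam pose itself to derive tool: cam-in-tool from the start
cit=np.array([0.0747,-0.0002,-0.1427]); 
w=load('wrist0'); T0=Ro.from_quat([0.217159087,0.976135752,-9.44007958e-04,-1.80097202e-04]).as_matrix(); RT=w['R']@T0
def tool(d): 
    T=d['R'].T@RT; c=-d['R'].T@d['t']; return T,c-T@cit
T,p=tool(d); print('tool from cam',p.round(4),T[:,2].round(4))
S['eef_rot']=Ro.from_matrix(T).as_quat(); S['tcp_pos']=p
for t in ('w5','w6'):
    d=load(t);T,p=tool(d); c,n,sd=plate_in_tool(d,dict(tcp_pos=p,eef_rot=Ro.from_matrix(T).as_quat())); print(t,c.round(4),n,sd.round(4))
    for u,v in ((206,139.5),(434,139)):
        o,r=ray(d,u,v); o=T.T@(o-p); r=T.T@r
        s=(c[2]+c[0]*o[0]+c[1]*o[1]-o[2])/(r[2]-c[0]*r[0]-c[1]*r[1]); print((o+s*r).round(4))
x,y,w_,h=170,100,300,80
cv2.imwrite('pics/w6c.png',cv2.resize(load('w6')['pixels'][y:y+h,x:x+w_],None,fx=2.6,fy=2.6,interpolation=2))
E
```

```text
[0.59568482 0.22050244 0.17364213] 10.4167
tool from cam [0.5947 0.2203 0.1737] [-0.0069 -0.0054 -1.    ]
w5 [-0.0008 -0.0005  0.0153] 40398 0.0006
[ 0.0695 -0.0444  0.0153]
[0.0698 0.0447 0.0152]
w6 [-0.0005 -0.0005  0.0154] 40549 0.0006
[ 0.0695 -0.0444  0.0154]
[0.0698 0.0447 0.0153]
```

View pics/w6c.png

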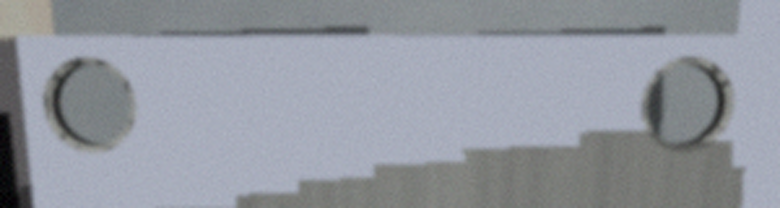

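The plate sits centred and square in the tool, with tilt under 0.05° and the underside 20.3 mm beyond the TCP. I'll align and descend part way.

drive_tool --pt "0.004 0.0 0.006 -0.004 0.003 -0.003 0" --pt "0.001 0.0 0.01 -0.002 0.002 -0.002 0" --pt "0 0 0.01 0 0 0 0" --pt "0 0 0.006 0 0 0 0" --pt "0 0 0 0 0 0 0" --pt "0 0 0 0 0 0 0"

```text
clock: 10.92
tcp_pos: [0.5964, 0.2251, 0.1367]
eef_rot: [0.716, 0.698, 0.0, 0.0]
contact_force: [0.2, -0.1, -2.3]
grip_width: 0.0106
```

```bash
python3 -c "
from h import *
toolmove([.5957,.2258,.131],-1.41)
"
```

```text
t 10.92 tcp [0.5964 0.2251 0.1367] yaw y -1.47 toolz [ 9.e-04 -3.e-04 -1.e+00] F [ 0.2 -0.1 -2.3] M [ 0.   -0.05 -0.03] w 0.0106
rotvec [ 0.0009  0.0003 -0.0011]
shift [ 0.0007 -0.0007  0.0057]
```

drive_tool --pt "0.0006 -0.0005 0.004 0.0008 0.0003 -0.001 0" --pt "0 0 0.002 0 0 0 0" --pt "0 0 0 0 0 0 0"

```text
clock: 11.17
tcp_pos: [0.5959, 0.2255, 0.1297]
eef_rot: [0.716, 0.698, -0.0, 0.0]
contact_force: [0.0, 0.2, -1.7]
grip_width: 0.0107
```

```bash
python3 -c "
from h import *
toolmove([.5957,.2258,.1163],-1.41)
S=status.read_state()
d=grab('wrist','w7');s=grab('scene','s7');q=grab('side','d7')
c,n,sd=plate_in_tool(d,S);print(c,sd)
x,y,w_,h=170,100,300,80
cv2.imwrite('pics/w7c.png',cv2.resize(d['pixels'][y:y+h,x:x+w_],None,fx=2.6,fy=2.6,interpolation=2))
for t,r in (('s7',(320,160,130,105)),('d7',(220,160,140,110))):
    x,y,w,h=r;cv2.imwrite(f'pics/{t}c.png',cv2.resize(cv2.imread(f'pics/{t}.png')[y:y+h,x:x+w],None,fx=5,fy=5,interpolation=2))
"
```

```text
t 11.17 tcp [0.5959 0.2255 0.1297] yaw y -1.42 toolz [-4.e-04 -5.e-04 -1.e+00] F [ 0.   0.2 -1.7] M [ 0.04  0.07 -0.04] w 0.0107
rotvec [-0.0004  0.0005 -0.0001]
shift [ 0.0003 -0.0002  0.0134]
[-0.0004694   0.00069622  0.01530567] 0.0006332295878919307
```

View pics/w7c.png

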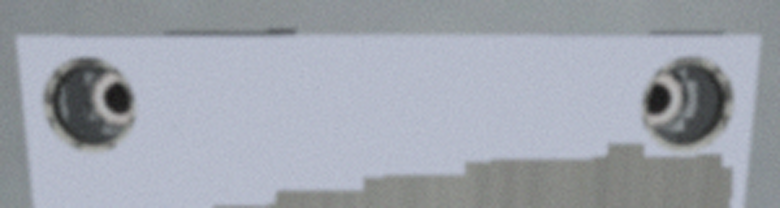

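View pics/s7c.png

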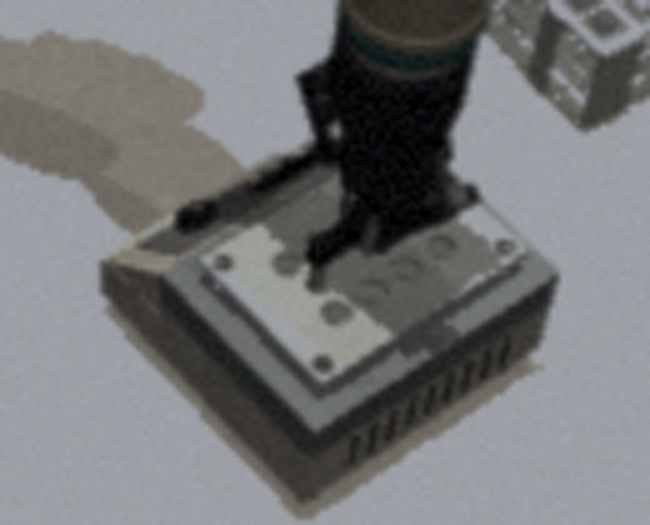

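View pics/d7c.png

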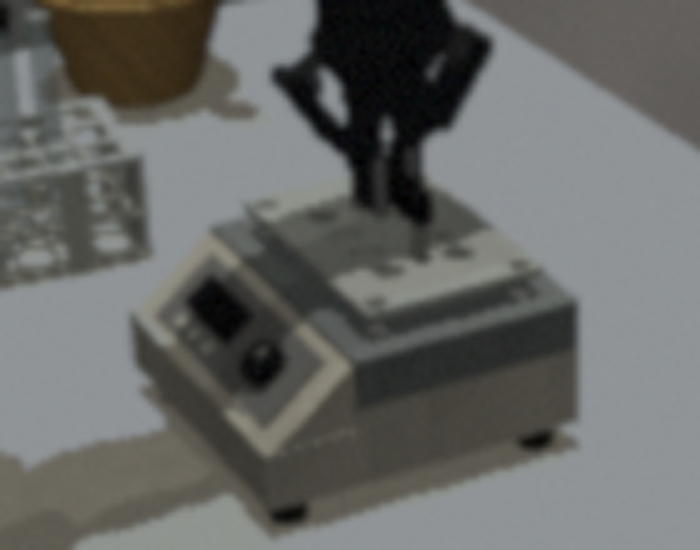

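Both far threads show symmetrically through their holes, at about (215,138) and (423,138). I'll compute the horizontal offset on the deck plane.

Run:
```python
from h import *
d=load('w7'); zd=.096
th=[onz(d,*dark(d,u,v,5),zd) for u,v in ((215.4,137.7),(423.1,138.1))]
# hole at top rim z = tcp.z-.0153
ho=[onz(d,u,v,.1297-.0153) for u,v in ((205,139.8),(434.2,139))]
for a,b in zip(th,ho): print(a.round(4),b.round(4),'thread-hole',((a-b)[:2]*1e3).round(1))
```

```text
[0.5523 0.2968 0.096 ] [0.5532 0.2962 0.1144] thread-hole [-0.9  0.6]
[0.643  0.2943 0.096 ] [0.6428 0.2943 0.1144] thread-hole [ 0.2 -0.1]
```

drive_tool --pt "0.0003 -0.0002 0.003 0 0 0 0" --pt "0 0 0.003 0 0 0 0" --pt "0 0 0.003 0 0 0 0" --pt "0 0 0 0 0 0 0"

```text
clock: 11.65
tcp_pos: [0.5967, 0.2263, 0.1215]
eef_rot: [0.716, 0.698, 0.001, 0.001]
contact_force: [-1.2, 0.1, -3.5]
grip_width: 0.0107
```

```bash
python3 -c "
from h import *
toolmove([.5957,.2258,.1163],-1.41)
"
```

```text
t 11.65 tcp [0.5967 0.2263 0.1215] yaw y -1.41 toolz [ 2.4e-03  7.0e-04 -1.0e+00] F [-1.2  0.1 -3.5] M [-0.04  0.05  0.01] w 0.0107
rotvec [ 0.0023 -0.0008  0.    ]
shift [-0.0005 -0.001   0.0052]
```

drive_tool --pt "-0.0004 -0.0008 0.001 0.002 -0.0007 0 0" --pt "0 0 0.0015 0 0 0 0" --pt "0 0 0.001 0 0 0 0" --pt "0 0 0 0 0 0 0"

```text
clock: 11.98
tcp_pos: [0.5957, 0.2258, 0.1175]
eef_rot: [0.716, 0.698, -0.0, -0.0]
contact_force: [-1.0, -0.4, -2.8]
grip_width: 0.0107
```

```bash
python3 -c "
from h import *
toolmove([.5957,.2258,.1163],-1.41)
"
```

```text
t 11.98 tcp [0.5957 0.2258 0.1175] yaw y -1.41 toolz [-2.e-04 -1.e-04 -1.e+00] F [-1.  -0.4 -2.8] M [ 0.   -0.05 -0.  ] w 0.0107
rotvec [-0.0002  0.0001 -0.    ]
shift [0.     0.     0.0012]
```

Perfectly aligned, about 1 mm above the deck. Now to feel for contact.

drive_tool --pt "0 0 0.0006 0 0 0 0" --pt "0 0 0.0006 0 0 0 0" --pt "0 0 0.0005 0 0 0 0"

```text
clock: 12.23
tcp_pos: [0.5958, 0.2258, 0.1166]
eef_rot: [0.716, 0.698, 0.0, -0.0]
contact_force: [-2.0, -0.6, 2.3]
grip_width: 0.0106
```

```bash
python3 -c "
from h import *
toolmove([.5957,.2258,.1163],-1.41)
"
```

```text
t 12.23 tcp [0.5958 0.2258 0.1166] yaw y -1.42 toolz [-1.e-04  2.e-04 -1.e+00] F [-2.  -0.6  2.3] M [-0.12  0.41  0.02] w 0.0106
rotvec [-0.0001 -0.0002 -0.0001]
shift [ 0.     -0.0001  0.0003]
```

Contact: Fz rose from -2.8 to +2.3 N, with a moment of 0.41 N·m, so one edge touched first. I'll press a little more so it seats flat.

drive_tool --pt "0 0 0.0006 0 0 0 0" --pt "0 0 0.0008 0 0 0 0"

```text
clock: 12.4
tcp_pos: [0.5957, 0.2258, 0.1165]
eef_rot: [0.716, 0.698, 0.0, -0.0]
contact_force: [-2.7, 0.0, 6.6]
grip_width: 0.0102
```

```bash
python3 -c "
from h import *
toolmove([.5957,.2258,.1163],-1.41)
"
```

```text
t 12.4 tcp [0.5957 0.2258 0.1165] yaw y -1.41 toolz [ 1.e-04  9.e-04 -1.e+00] F [-2.7  0.   6.6] M [-0.17  0.68  0.  ] w 0.0102
rotvec [ 0.0001 -0.0009 -0.    ]
shift [ 0.     -0.      0.0002]
```

drive_tool --pt "0 0 0.0012 0 0 0 0" --pt "0 0 0.0016 0 0 0 0"

```text
clock: 12.57
tcp_pos: [0.5958, 0.2258, 0.1165]
eef_rot: [0.716, 0.698, 0.001, -0.001]
contact_force: [-5.3, -1.3, 13.7]
grip_width: 0.0106
```

```bash
python3 -c "
from h import *
toolmove([.5957,.2258,.1163],-1.41)
S=status.read_state()
d=grab('wrist','w8'); c,n,sd=plate_in_tool(d,S);print(c,sd)
grab('scene','s8');grab('side','d8')
for t,r in (('s8',(320,160,130,105)),('d8',(220,160,140,110)),('w8',(170,100,140*2,80))):
    x,y,w,h=r;k=5 if t!='w8' else 2.6;cv2.imwrite(f'pics/{t}c.png',cv2.resize(cv2.imread(f'pics/{t}.png')[y:y+h,x:x+w],None,fx=k,fy=k,interpolation=2))
toolmove([.5957,.2258,.1163],-1.41)
"
```

```text
t 12.57 tcp [0.5958 0.2258 0.1165] yaw y -1.41 toolz [ 4.0e-04  2.1e-03 -1.0e+00] F [-5.3 -1.3 13.7] M [-0.37  1.12 -0.01] w 0.0106
rotvec [ 0.0004 -0.0021 -0.    ]
shift [-0.     -0.0001  0.0002]
[ 0.04160723 -0.00041287  0.01434736] 0.0019668184544697717
t 12.72 tcp [0.5958 0.2258 0.1165] yaw y -1.41 toolz [ 5.0e-04  2.1e-03 -1.0e+00] F [-5.2 -0.5 10.7] M [-0.29  0.95 -0.04] w 0.0105
rotvec [ 0.0004 -0.0022  0.    ]
shift [-0.     -0.0001  0.0002]
```

View pics/w8c.png

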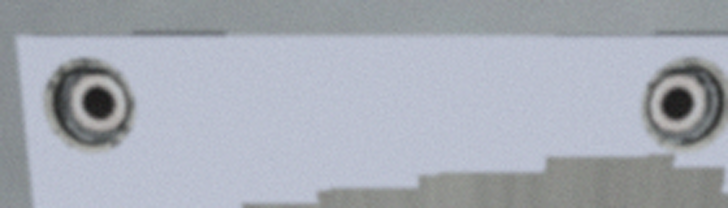

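View pics/s8c.png

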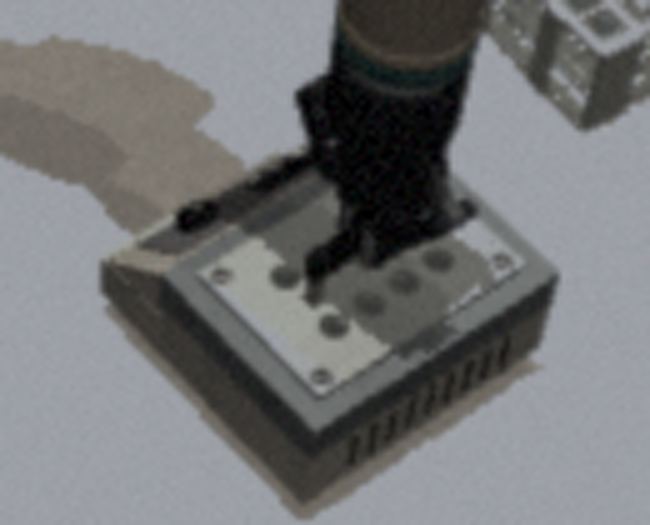

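View pics/d8c.png

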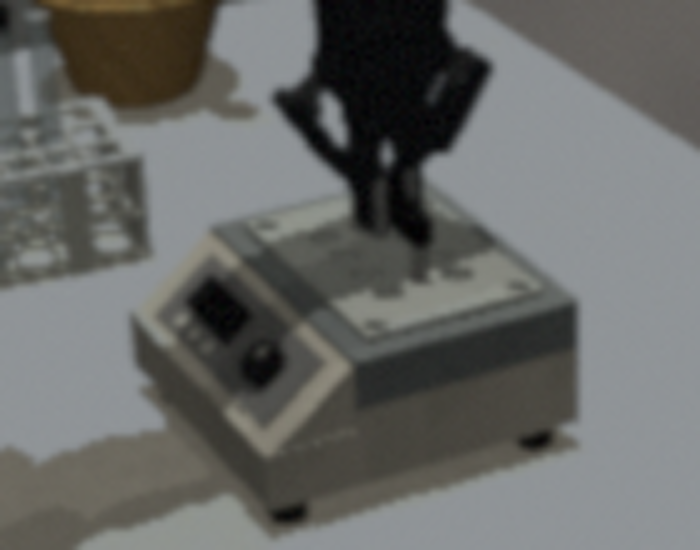

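Seated flat. All visible threads (crop positions (97,102) and (678,103)) are centred in their holes. z stayed at 116.5 mm while Fz rose from 2.3 through 6.6 to 13.7 N. The moments are explained by the lateral force acting at a lever of about 0.2 m, so the contact is centred. Now raising it.

drive_tool --pt "0 0 -0.001 0 0 0 0" --pt "0 0 -0.003 0 0 0 0" --pt "0 0 -0.003 0 0 0 0" --pt "0 0 -0.002 0 0 0 0" --pt "0 0 0 0 0 0 0" --pt "0 0 0 0 0 0 0"

```text
clock: 13.22
tcp_pos: [0.5963, 0.226, 0.1256]
eef_rot: [0.716, 0.698, 0.001, -0.0]
contact_force: [0.5, 0.6, -3.4]
grip_width: 0.0102
```

```bash
python3 -c "
from h import *
toolmove([.5957,.2258,.1265],-1.41)
"
```

```text
t 13.22 tcp [0.5963 0.226  0.1256] yaw y -1.41 toolz [ 0.002   0.0022 -1.    ] F [ 0.5  0.6 -3.4] M [-0.03 -0.   -0.01] w 0.0102
rotvec [ 0.002  -0.0022 -0.0001]
shift [-0.0002 -0.0006 -0.0009]
```

drive_tool --pt "-0.0002 -0.0006 -0.0008 0.002 -0.002 0 0" --pt "0 0 0 0 0 0 0" --pt "0 0 0 0 0 0 0"

```text
clock: 13.47
tcp_pos: [0.5954, 0.2258, 0.1258]
eef_rot: [0.716, 0.698, -0.001, -0.0]
contact_force: [-0.2, -1.0, -3.6]
grip_width: 0.0104
```

```bash
python3 -c "
from h import *
toolmove([.5957,.2258,.1265],-1.41)
S=status.read_state()
d=grab('wrist','w9'); 
T=Ro.from_quat(S['eef_rot']).as_matrix();P=(cloud(d)-S['tcp_pos'])@T
for x0 in (.02,.045,.065):
  print([np.median(P[(np.abs(P[...,2]-.015)<.004)&(np.abs(P[...,0]-x0)<.008)&(np.abs(P[...,1]-y0)<.008)][:,2]).round(4) for y0 in (-.04,-.025,.025,.04)])
grab('scene','s9');grab('side','d9')
for t,r in (('s9',(320,160,130,105)),('d9',(220,160,140,110)),('w9',(170,100,140*2,80))):
    x,y,w,h=r;k=5 if t!='w9' else 2.6;cv2.imwrite(f'pics/{t}c.png',cv2.resize(cv2.imread(f'pics/{t}.png')[y:y+h,x:x+w],None,fx=k,fy=k,interpolation=2))
toolmove([.5957,.2258,.1265],-1.41)
"
```

```text
t 13.47 tcp [0.5954 0.2258 0.1258] yaw y -1.41 toolz [-1.e-03 -4.e-04 -1.e+00] F [-0.2 -1.  -3.6] M [-0.    0.02  0.02] w 0.0104
rotvec [-0.001   0.0004  0.    ]
shift [ 0.0001  0.0003 -0.0007]
[np.float64(0.0152), np.float64(0.0153), np.float64(0.0154), np.float64(0.0153)]
[np.float64(0.0152), np.float64(0.0153), np.float64(0.0154), np.float64(0.0153)]
[np.float64(0.0153), np.float64(0.0152), np.float64(0.0153), np.float64(0.0153)]
t 13.62 tcp [0.5954 0.2258 0.1259] yaw y -1.41 toolz [-9.e-04 -3.e-04 -1.e+00] F [-0.1 -0.  -2.4] M [-0.01  0.   -0.01] w 0.0106
rotvec [-0.0009  0.0003  0.    ]
shift [ 0.      0.0003 -0.0006]
```

View pics/w9c.png

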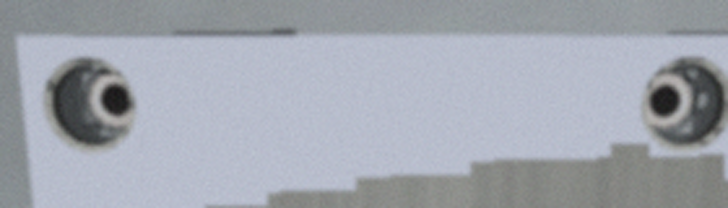

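View pics/s9c.png

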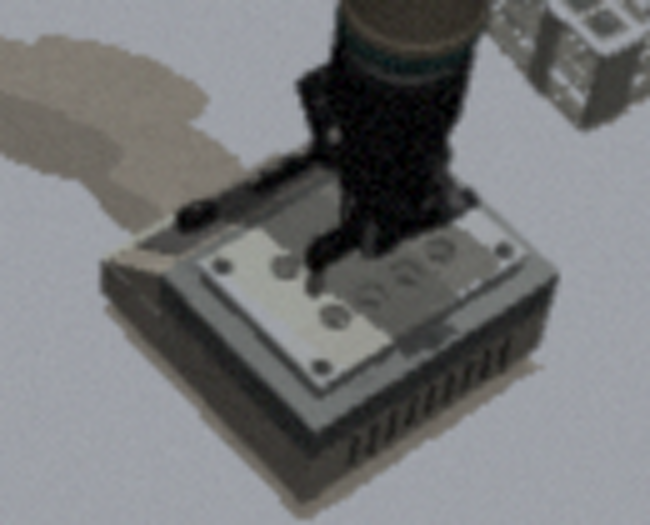

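View pics/d9c.png

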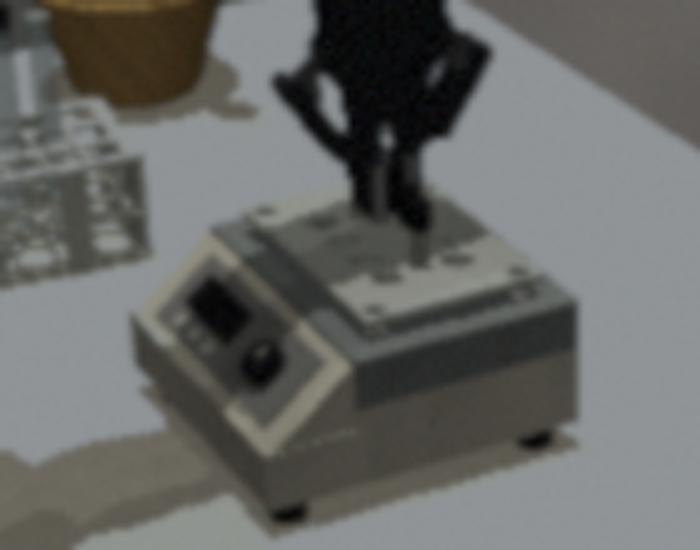

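Run:
```python
from h import *
d=load('w9')
for (u,v),(a,b) in (((170+116/2.6,100+99/2.6),(205,139.8)),((170+664/2.6,100+100/2.6),(434.2,139))):
    print('thread-hole mm',((onz(d,*dark(d,u,v,5),.096)-onz(d,a,b,.1258-.0153))[:2]*1e3).round(1))
for i in range(3): eyes.get_image('wrist'); toolmove(None); print(np.abs(status.read_state()['dq']).max())
```

```text
thread-hole mm [-0.2  0.8]
thread-hole mm [ 0.1 -0. ]
t 13.67 tcp [0.5955 0.2257 0.1259] yaw y -1.41 toolz [-8.e-04 -3.e-04 -1.e+00] F [ 0.6 -0.3 -2.5] M [0.   0.03 0.04] w 0.0103
0.002704149959594834
t 13.72 tcp [0.5955 0.2257 0.1259] yaw y -1.41 toolz [-8.e-04 -3.e-04 -1.e+00] F [-1.   0.6 -2.7] M [ 0.02 -0.02 -0.03] w 0.0106
0.002372518966177362
t 13.77 tcp [0.5955 0.2257 0.126 ] yaw y -1.41 toolz [-7.e-04 -3.e-04 -1.e+00] F [ 0.2 -0.2 -2.8] M [-0.   -0.02 -0.05] w 0.0104
0.001220166863409234
```

Aligned within 1 mm, level, still, and about 9.5 mm above the deck. Handing in.

```bash
python3 -c "
from h import *
print(ticket.hand_in())"
```

```text
the job is handed in; nothing more can be done
None
```

I gripped the leftmost plate by its bar and set it down on the heater deck. I then raised it about 9.5 mm and handed the job in still holding it, at 13.8 s of the 43 s allowed.

- **Seating:** the tool stopped going down at 116.5 mm while the upward force rose from -2.8 to +13.7 N. The twisting moment looked odd at first. It fits a sideways force at the wrist rather than one edge touching, but that rests on an assumed lever arm of about 0.2 m.
- **Final pose:** tool tilt was about 0.05°, the plate was flat in the grip within about 0.1 mm, and the arm had practically stopped, with joint speeds below 0.003 rad/s.
- **Hole alignment:** the two corner holes the wrist camera could see were within 0.8 mm of their threads, against the 3.5 mm the holes allow. The fingers hid the other two from that camera. I infer those from the plate's fitted position and the deck yaw; the scene and side pictures agree but only roughly.
- **Disagreements:** the first deck measurements from the scene camera differed from the wrist camera's by about 3 mm. I used the wrist camera, and the seating height agreed with it. During the carry the tool sagged about 28 mm and tilted 2.6°; I corrected this well above the deck.

I did not go near the rack, bottle, dish or frame.

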